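# Close the golden gift egg around the small egg

### The job

At the pastry packing bench a small brown egg stands in the gold base. Put the matching gold half shell (not the brown one) over it, with its grip tab in line with the two black marks so that it drops fully home, then twist it clockwise, seen from above, until the tab is in line with the two red marks, and let go. Leave the brown half shell where it stands and the small egg upright inside.

Things in the scene. Friction and masses are not known exactly. Their poses are not given: they have to be found in the camera images.
- gold_base: gold ring base, fixed on a white disc (d 200). Origin on its axis on the bench, z up. Floor 10 mm up; flared mouth d 156, 36 mm up. Inner flanges (104 mm apart, top 26) at -35 to 25 deg about +x and -x, gaps between. Marks on the disc: red at +x, -x (closed), black at 70, 250 deg counter-clockwise (open; 45-125 enters). Closing turns 70 deg clockwise, freely; stops 6 deg past red. Half turns are alike.
- gold_shell_tab (a point): GOLD dome shell, rim down on the bench, d 84, 82 mm tall, inside d 77, 78 high. Lugs at the rim at +x, -x, in line with the tab, 20 wide, 6 high, to 60 mm from the axis. Upright grip tab on top, 44 long (x) x 16 thick (y), 80 to 126 mm above the rim. Point: tab centre, on the axis, 105 mm above the rim; z up. Half turns are alike. In the base, fully home, it is 115 mm above the bench. 80-170 g.
- brown_shell_tab (a point): DARK BROWN shell, a bystander of the same shape and size as the gold one, to be left alone. Point: centre of its tab, on its axis, 105 mm above the bench; x along the tab, z up.
- egg_centre (a point): small smooth brown egg, 50 mm across, 72 mm tall, standing loose in a shallow ring on the middle of the gold base's floor; its top is 82 mm above the bench. Point: its centre, half-way up; z up.
There are look-alikes about, which are no part of the job. What is shaped like the part that bears egg_centre but purple or turquoise is not meant.

How it is judged:
By the outcome, as a careful person would: the job done as asked, in the order asked, and still so for the second after the job is handed in, with the robot touching nothing.
It also fails if it takes over 40 s, if anything falls off the work surface, if the arm or the gripper's body presses on something with over 40 N, if the wrist force passes 120 N, or if a joint passes its speed limit or range.

### The arm

A 6-joint arm with a two-finger parallel gripper is mounted at the origin on the work surface. World frame = base frame: x ahead of the robot, y to its left, z up, the work surface at z = 0. Lengths are in m, angles in degrees, forces in N, time in s.
With the tool pointing down it reaches from about 0.3 to 0.75 m from the base axis. Payload 8.5 kg.
Tool frame: the origin (TCP) lies midway between the tips of the shut fingers; the grasp point (between the pads) lies behind it (grasp_offset is the z of the grasp point in the tool frame, in m); z points along the fingers, y is the direction in which the jaws open and shut (so a half turn about z gives the same grasp; the last joint's range is limited). The gripper opens to 85 mm and grips with 20 to 120 N. Pads are 22 mm wide; open, the fingers measure 114 mm over their backs; the gripper's body (76 mm by 85 mm) begins 54 mm behind the grasp point. The pads swing forward as they close: fully open they stand 13 mm farther back than shut.
Start: joints at [-75.82, 21.807, 74.336, -0, 83.858, -12.336], TCP at [0.246, -0.492, 0.195] pointing down, gripper open.
Joint ranges: [-178.18, 178.18], [-50.72, 133.34], [12.68, 142.11], [-81.47, 261.47], [9.98, 163.14], [-165.26, 165.26]. Speed limits (degrees/s): [136.94, 136.94, 180, 180, 180, 180].

### API

Orientations are given as a 3x3 rotation matrix whose columns are the frame's x, y, z axes.
In Python, from rig import * gives the robot as it stands.
- The arm moves only by the shell command python3 -m pendant 'ROWS' [FORCE]. ROWS is JSON, one flat list of numbers, 7 for each row, row after row: the finger opening in mm, from 0 to 85.4, then the shift along the tool's x, y, z in units of 50 mm (1.0 is 50 mm), then the turn, a rotation vector about the tool's x, y, z in units of 8 degrees (1.0 is 8 degrees). In form: [hand, dx, dy, dz, wx, wy, wz, hand, dx, dy, dz, wx, wy, wz, ...]. A call has 1 to 12 rows; each row shifts and turns the commanded pose from where the row before left it, along the tool's axes as they then stand; what a row does not reach is not made up. A row lasts 1/10 s, in which the tool goes at most 50 mm and 8.59 degrees, less where a joint would pass 70% of its speed; a pose out of reach is approached as far as the arm can. A call is refused whole if a number of a shift passes 1 or a number of a turn 1, either way. A call with a gripper value outside its range is refused whole. The fingers move at their own pace and stop on an object; FORCE is the grip in N (left out, the last holds). Time passes only in rows, so rows that do not move let the fingers close. It gives the time, the measured TCP pose, the force and the opening at its end, in the units of the state.
- observe(): the state, without advancing time (a new reading comes with each control period).
- get_image(name): name is "side" or "top"; returns a dict with "frame" (400x640x3 uint8, red, green, blue), "depth" (400x640 float32, m along the optical axis (not along the pixel's ray), 0 where there is no reading), "K" (3x3 intrinsics, pixels), "rvec" (rotation vector, rad) and "tvec" (3), from world to camera coordinates, as OpenCV has them. Camera axes: x right, y down, z forward; pixel columns grow to the right and rows downward; lengths in m; the calibration is good to about 2 mm. A picture is of the moment at which its call begins.
- close_job(): hands the job in, once; it reports no verdict.
The state is a dict: "time_s": time; "q": joint angles; "qvel": joint speeds; "joint_efforts": joint torques, N m; "position": TCP position; "tool_rot": TCP orientation; "ft_force": force on the tool from outside, world axes, zero at the start; "wrist_torque": the same for the moment, N m; "grip_width": finger opening in m.
Only numpy, scipy, OpenCV 4.12 (cv2) and the standard library are available. Lean on these libraries where they do the work, as an engineer would, in place of code of your own. Each camera call takes 0.05 s, during which the arm holds its last target.

## Working session

There is one attempt and no reset: what is moved stays moved. The work goes in short steps, Python scripts to look and compute and a shell command to move; the robot and the scene stay as the last step left them, time stands still between calls to the robot, and variables do not carry over. Pictures are saved under pics/ and viewed, and the job is handed in when it is done.

```bash
ls; mkdir -p pics; python3 - <<'E'
from rig import *
import cv2,numpy as np
s=observe(); print({k:np.round(v,3).tolist() for k,v in s.items()})
for n in("side","top"):
    d=get_image(n); cv2.imwrite(f"pics/{n}0.png",d["frame"][:,:,::-1]); np.savez(f"{n}0.npz",**d)
    print(n,d["K"].tolist(),d["rvec"],d["tvec"])
try: print(grasp_offset)
except Exception as e: print(e)
E
```

```text
pics
{'time_s': 0.0, 'q': [-75.818, 21.842, 74.385, 0.001, 83.859, -12.335], 'qvel': [-0.034, 0.044, -0.044, 0.091, -0.017, 0.06], 'joint_efforts': [-0.003, -44.847, -23.128, -0.0, 0.005, -0.0], 'position': [0.245, -0.492, 0.194], 'tool_rot': [[0.895, 0.446, -0.0], [0.446, -0.895, 0.001], [0.0, -0.001, -1.0]], 'ft_force': [-0.081, 0.816, -0.627], 'wrist_torque': [0.039, 0.016, -0.05], 'grip_width': 0.086}
side [[456.022114828573, 0.0, 320.3008839670151], [0.0, 456.022114828573, 201.21024199662293], [0.0, 0.0, 1.0]] [ 0.32623687 -2.86500758  0.99274519] [0.549547   0.14101258 1.09840156]
top [[460.1188913916032, 0.0, 320.7858743555844], [0.0, 460.1188913916032, 199.9299829422573], [0.0, 0.0, 1.0]] [ 2.13720255 -2.09108479  0.20510884] [-0.02049659  0.56849025  0.94070923]
-0.0187
```

View pics/side0.png

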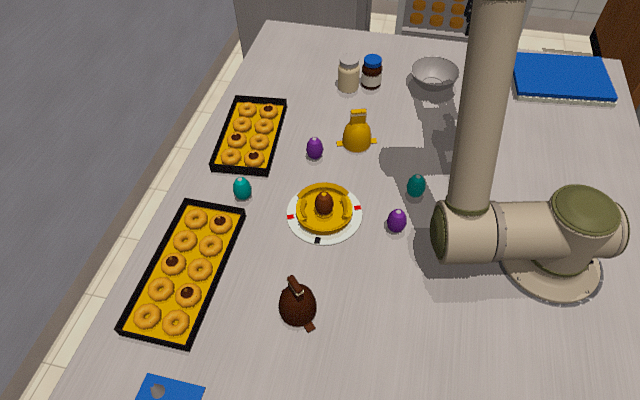

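View pics/top0.png

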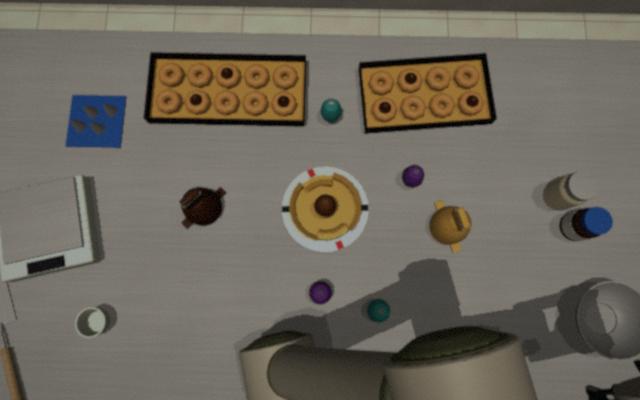

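```bash
cat > h.py <<'E'
import numpy as np,cv2
def cam(d):
    R=cv2.Rodrigues(np.asarray(d["rvec"],float))[0]; return d["K"],R,np.asarray(d["tvec"],float).ravel()
def cloud(d):
    K,R,t=cam(d); z=d["depth"]; v,u=np.indices(z.shape)
    P=np.stack([(u-K[0,2])/K[0,0]*z,(v-K[1,2])/K[1,1]*z,z],-1)
    W=(P-t)@R; W[z<=0]=np.nan; return W
def plane(d,uv,h):
    K,R,t=cam(d); c=-R.T@t
    r=np.c_[np.atleast_2d(uv),np.ones(len(np.atleast_2d(uv)))]@np.linalg.inv(K).T@R
    return c+r*((h-c[2])/r[:,2])[:,None]
def proj(d,P):
    K,R,t=cam(d); p=(np.atleast_2d(P)@R.T+t)@K.T; return p[:,:2]/p[:,2:]
def ldimg(n):
    return dict(np.load(n))
E
python3 - <<'E'
from h import *
for n in("side","top"):
    d=ldimg(n+"0.npz");K,R,t=cam(d);print(n,"cam at",-R.T@t)
    W=cloud(d);hsv=cv2.cvtColor(d["frame"],cv2.COLOR_RGB2HSV)
    pts={"gold":(357,138),"base":(324,205),"egg":(324,203),"brown":(298,300)} if n=="side" else {"gold":(450,226),"base":(325,208),"brown":(203,206)}
    for k,(u,v) in pts.items(): print(k,W[v,u].round(3),hsv[v,u])
    print("valid",np.isfinite(W[...,0]).mean(),"bench z",np.nanmedian(W[...,2]))
a=ldimg("side0.npz")["frame"][80:350,220:420];b=ldimg("top0.npz")["frame"][150:270,170:500]
cv2.imwrite("pics/a.png",cv2.resize(a,None,fx=2.2,fy=2.2,interpolation=3)[:,:,::-1]);cv2.imwrite("pics/b.png",cv2.resize(b,None,fx=2.4,fy=2.4,interpolation=3)[:,:,::-1])
E
```

```text
side cam at [0.38763889 0.67830617 0.95812801]
gold [ 0.518 -0.26   0.053] [ 21 255 159]
base [0.554 0.002 0.062] [ 12 190  83]
egg [ 0.554 -0.     0.067] [ 13 246  87]
brown [0.545 0.278 0.09 ] [  8 242  38]
valid 0.9961171875 bench z -0.0015146776864389238
top cam at [ 0.37171858 -0.01578307  1.03446185]
gold [ 0.515 -0.28   0.079] [ 18 171 122]
base [ 0.548 -0.018  0.076] [ 10 175  64]
brown [0.547 0.241 0.076] [  0 158  34]
valid 0.9959296875 bench z 0.0002765727487329672
```

View pics/a.png

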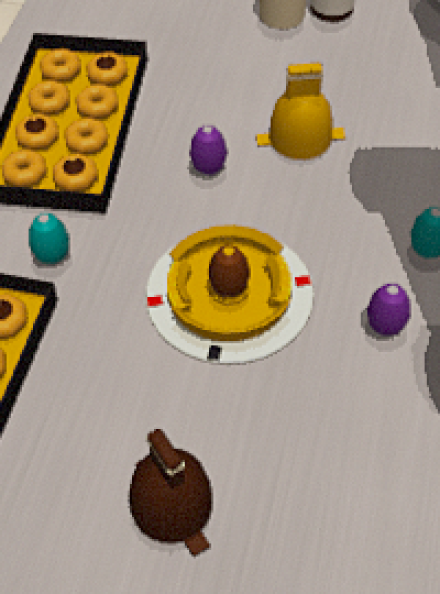

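View pics/b.png

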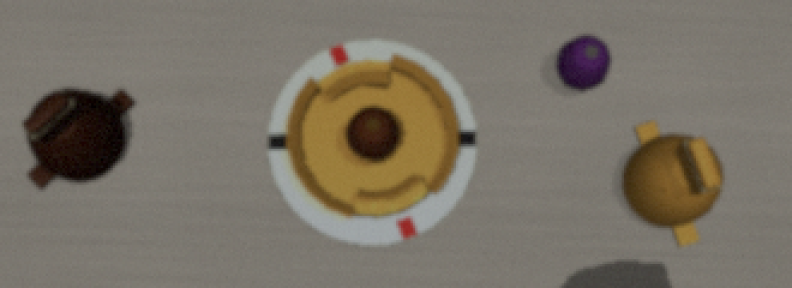

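Side view: gold shell at (357,138) with its tab at (358,116), base at (324,210) holding the brown egg at (324,203), and brown shell at (298,305). Four loose eggs, purple (314,148) and (397,220), turquoise (242,188) and (416,186), are the look-alikes. The meant egg is the only brown one and it stands in the gold base. The target shell is the gold domed part at top (450,226), not the dark one at top (203,206). Both crops confirm this. Next I measure.

```bash
cat > meas.py <<'E'
from h import *
def marks(d,h=0.006,c=(0.55,-0.01)):
    W=cloud(d);hsv=cv2.cvtColor(d["frame"],cv2.COLOR_RGB2HSV).astype(int)
    H,S,V=hsv[...,0],hsv[...,1],hsv[...,2]
    near=np.hypot(W[...,0]-c[0],W[...,1]-c[1])<0.105
    out={}
    lowz=(W[...,2]<0.02)
    r=np.hypot(W[...,0]-c[0],W[...,1]-c[1])
    m={"red":near&((H<6)|(H>174))&(S>150)&(V>90)&lowz,"black":near&(V<70)&lowz&(r>0.07)&(S<150)}
    for k,mm in m.items():
        n,lab,st,ce=cv2.connectedComponentsWithStats(mm.astype(np.uint8))
        out[k]=[(st[i,4],ce[i].round(1),plane(d,ce[i],h)[0,:2].round(4),np.nanmedian(W[...,2][lab==i]).round(4)) for i in range(1,n) if st[i,4]>8]
    w=near&(S<60)&(V>120)
    return out
def tab(d,c,col,zlo=0.09,zhi=0.14,r=0.06):
    W=cloud(d)
    m=(np.hypot(W[...,0]-c[0],W[...,1]-c[1])<r)&(W[...,2]>zlo)&(W[...,2]<zhi)
    return W[m],np.argwhere(m)[:,::-1]
E
python3 - <<'E'
from meas import *
for n in("side","top"):
    d=ldimg(n+"0.npz");print(n)
    for k,v in marks(d).items():
        for x in v: print(k,*x)
    W=cloud(d);hsv=cv2.cvtColor(d["frame"],cv2.COLOR_RGB2HSV).astype(int)
    # gold top of tab
    P,uv=tab(d,(0.515,-0.27),0,0.116,0.14)
    (c,s,a)=cv2.minAreaRect(P[:,:2].astype(np.float32)); print("tabtop",len(P),P[:,2].mean(),P.mean(0),c,s,a)
    P,uv=tab(d,(0.515,-0.27),0,0.088,0.14)
    (c,s,a)=cv2.minAreaRect(P[:,:2].astype(np.float32)); print("taball",len(P),c,s,a)
    # lugs: gold colour, z<.012, r>0.045
    m=(np.hypot(W[...,0]-.51,W[...,1]+.27)<.09)&(hsv[...,1]>110)&(abs(hsv[...,0]-20)<9)&(W[...,2]<0.02)
    k,lab,st,ce=cv2.connectedComponentsWithStats(m.astype(np.uint8))
    for i in range(1,k):
        if st[i,4]>8: print("lug",st[i,4],ce[i],plane(d,ce[i],0.006)[0],np.nanmean(W[lab==i],0).round(4))
    # dome section circle fits
    for z0 in (.03,.045,.06):
        m=(np.hypot(W[...,0]-.515,W[...,1]+.27)<.08)&(abs(W[...,2]-z0)<.007)
        Q=W[m][:,:2]
        A=np.c_[2*Q,np.ones(len(Q))];s=np.linalg.lstsq(A,(Q**2).sum(1),rcond=None)[0]
        print("dome",z0,len(Q),s[:2],np.sqrt(s[2]+s[0]**2+s[1]**2))
    m=(np.hypot(W[...,0]-.55,W[...,1]+.015)<.04)&(W[...,2]>.05); Q=W[m];print("egg top",Q.mean(0),Q[:,2].max())
    Q=W[m]; # sphere-ish centre
    A=np.c_[2*Q,np.ones(len(Q))]; 
E
```

```text
side
red 22 [357.1 207.2] [ 0.4775 -0.0522] 0.0065
red 24 [289.5 216.5] [0.6431 0.0158] 0.0065
black 21 [316.5 239.9] [0.5576 0.0711] 0.0064
tabtop 83 0.1225483329613306 [ 0.52428876 -0.29247551  0.12254833] (0.5249442458152771, -0.2948503792285919) (0.04406806454062462, 0.019096435979008675) 18.9309024810791
taball 212 (0.5244662165641785, -0.2937350869178772) (0.04472685605287552, 0.020366834476590157) 15.813626289367676
lug 181 [355.38121547 145.61325967] [ 0.5240797  -0.27602546  0.006     ] [ 0.5237 -0.2732  0.009 ]
dome 0.03 115 [ 0.52443998 -0.2953765 ] 0.04038491835526379
dome 0.045 124 [ 0.52427928 -0.29404284] 0.036872095368882495
dome 0.06 159 [ 0.52423357 -0.29319226] 0.03127894196316037
egg top [ 0.55669207 -0.00795431  0.06664335] 0.08270034348527817
top
red 24 [310.9 172.6] [0.6428 0.0166] 0.0078
red 25 [339.2 244.7] [ 0.4778 -0.051 ] 0.0073
black 30 [364.3 207.1] [ 0.5645 -0.1069] 0.0064
black 32 [285.1 208.9] [0.5564 0.0729] 0.0065
tabtop 193 0.12375402806427062 [ 0.52610778 -0.29307959  0.12375403] (0.5267574191093445, -0.2940389811992645) (0.0453132726252079, 0.016797084361314774) 18.178577423095703
taball 290 (0.5266989469528198, -0.2938609719276428) (0.0453132726252079, 0.017171798273921013) 18.178577423095703
lug 56 [439.32142857 204.44642857] [ 0.57433845 -0.2773792   0.006     ] [ 0.5745 -0.2776  0.0052]
lug 120 [448.2   242.425] [ 0.48821609 -0.29472911  0.006     ] [ 0.4879 -0.2941  0.0085]
dome 0.03 107 [ 0.52673124 -0.29409159] 0.040834844127447076
dome 0.045 148 [ 0.52681829 -0.29436667] 0.03846173080249311
dome 0.06 293 [ 0.52698301 -0.29427559] 0.03333447862500422
egg top [ 0.55754887 -0.01649667  0.06923576] 0.08514432801625683
```

Both views agree. The shell axis is at about (0.5257,-0.294) with its tab at 18°. The base is at (0.5603,-0.0175), with the red line at 22.3° and the black line at 92.4°. I'll move above the shell at constant height, then turn the tool 8.5°.

```bash
python3 -m pendant '[85,0.85,-0.13,0,0,0,0, 85,0.85,-0.13,0,0,0,0, 85,0.85,-0.13,0,0,0,0, 85,0.85,-0.13,0,0,0,0, 85,0.85,-0.13,0,0,0,0, 85,0.85,-0.13,0,0,0,0, 85,0.85,-0.13,0,0,0,0, 85,0.85,-0.13,0,0,0,0, 85,0,0,0,0,0,0.53, 85,0,0,0,0,0,0.53, 85,0,0,0,0,0,0]' 40
```

```text
time_s: 1.2
position: [0.5266, -0.2934, 0.1943]
tool_rot: [[0.951, 0.31, -0.001], [0.31, -0.951, 0.001], [-0.001, -0.001, -1.0]]
ft_force: [-0.7, -0.6, 0.2]
grip_width: 0.0852
```

```bash
python3 -m pendant '[85,0,0,0.5,0,0,0, 85,0,0,0.5,0,0,0, 85,0,0,0.5,0,0,0, 85,0,0,0.4,0,0,0, 85,0,0,0.16,0,0,0, 85,0,0,0,0,0,0]' 50; python3 -m pendant '[0,0,0,0,0,0,0, 0,0,0,0,0,0,0, 0,0,0,0,0,0,0, 0,0,0,0,0,0,0, 0,0,0,0,0,0,0, 0,0,0,0,0,0,0, 0,0,0,0,0,0,0, 0,0,0,0,0,0,0]' 50
```

```text
time_s: 1.8
position: [0.5261, -0.2937, 0.091]
tool_rot: [[0.951, 0.31, -0.002], [0.31, -0.951, 0.001], [-0.001, -0.002, -1.0]]
ft_force: [-0.4, -0.5, 0.0]
grip_width: 0.0847
time_s: 2.6
position: [0.5266, -0.2938, 0.0918]
tool_rot: [[0.951, 0.31, -0.0], [0.31, -0.951, 0.0], [0.0, -0.0, -1.0]]
ft_force: [-0.1, 0.0, -0.3]
grip_width: -0.0003
```

The fingers shut to 0, so nothing is between the pads. I look before doing anything else.

```bash
cat > snap.py <<'E'
import sys
from rig import *
from h import *
tag=sys.argv[1]
for n in("side","top"):
    d=get_image(n); np.savez(f"{n}{tag}.npz",**d); cv2.imwrite(f"pics/{n}{tag}.png",d["frame"][:,:,::-1])
E
python3 snap.py 1; python3 - <<'E'
from h import *
d=ldimg("side1.npz")["frame"][60:260,260:440];e=ldimg("top1.npz")["frame"][150:290,370:540]
a=cv2.resize(d,(400,444));b=cv2.resize(e,(400,330));b=cv2.copyMakeBorder(b,0,114,0,0,0)
cv2.imwrite("pics/c1.png",np.hstack([a,b])[:,:,::-1])
E
```

```text
(no output)
```

View pics/c1.png

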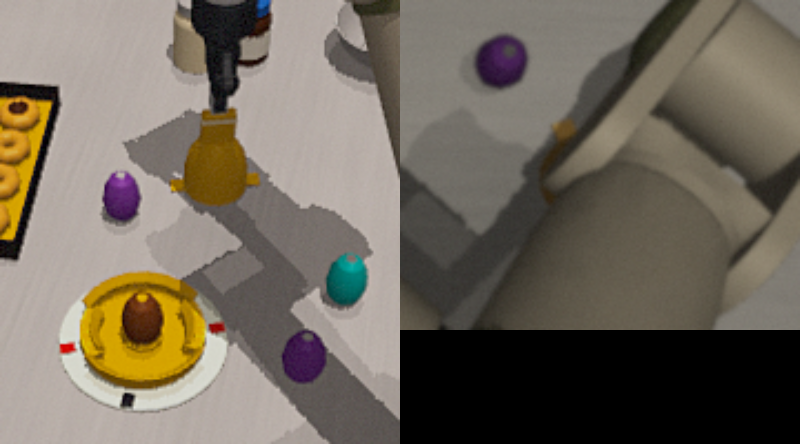

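```bash
python3 - <<'E'
from h import *
d=ldimg("side1.npz");W=cloud(d);d0=ldimg("side0.npz");W0=cloud(d0)
print("tcp px",proj(d,[[0.5266,-.2938,.0918],[.5266,-.2938,.12],[.5266,-.2938,.15]]))
for v in range(80,135,3): print(v,W[v,357].round(4),d["frame"][v,357],W0[v,357].round(4))
E
```

```text
tcp px [[356.98914359 119.31197253]
 [357.46091029 111.56169881]
 [357.98127585 103.01303379]]
80 [ 0.5288 -0.2668  0.2449] [24 20 27] [ 0.5689 -0.5358  0.0419]
83 [ 0.5283 -0.2665  0.236 ] [2 8 0] [ 0.5683 -0.5352  0.0306]
86 [ 0.5275 -0.2637  0.2289] [17 28 27] [ 0.5683 -0.539   0.0158]
89 [ 0.5259 -0.2562  0.2255] [20 22 19] [ 0.568  -0.5404  0.0027]
92 [ 0.5273 -0.2685  0.2064] [12 22 24] [ 5.657e-01 -5.290e-01 -4.000e-04]
95 [ 0.5238 -0.248   0.2133] [37 37 43] [ 0.5621 -0.5084  0.0039]
98 [ 0.5237 -0.25    0.2021] [ 8 16 16] [ 0.5611 -0.5057 -0.0061]
101 [ 0.5227 -0.2465  0.1954] [20 10 19] [ 0.5572 -0.4825  0.0007]
104 [ 0.5271 -0.2802  0.1575] [21 11  5] [ 0.5551 -0.472  -0.0027]
107 [ 0.5267 -0.2804  0.1471] [21 25 26] [ 5.520e-01 -4.547e-01 -3.000e-04]
110 [ 0.5261 -0.2796  0.1375] [35 29 26] [ 0.5283 -0.2945  0.1246]
113 [ 0.5259 -0.282   0.1249] [114  82  21] [ 0.5264 -0.285   0.1223]
116 [ 0.5255 -0.2826  0.1137] [110  82  17] [ 0.526  -0.2861  0.1107]
119 [ 0.5256 -0.2866  0.0993] [106  75   0] [ 0.5261 -0.2902  0.0962]
122 [ 0.5253 -0.2884  0.0868] [110  79  21] [ 0.525  -0.2861  0.0889]
125 [ 0.5241 -0.2835  0.0801] [119  86   6] [ 0.5245 -0.2865  0.0774]
128 [ 0.5225 -0.2756  0.0761] [120  85   0] [ 0.5225 -0.2756  0.0761]
131 [ 0.5211 -0.2694  0.0707] [121  88  14] [ 0.5213 -0.2709  0.0692]
134 [ 0.5197 -0.2633  0.065 ] [117  82   0] [ 0.5201 -0.2663  0.0622]
```

```bash
python3 - <<'E'
from h import *
d=ldimg("side1.npz");f=d["frame"][40:165,300:420]
a=cv2.resize(f,None,fx=4.5,fy=4.5,interpolation=cv2.INTER_NEAREST)
cv2.imwrite("pics/c2.png",cv2.convertScaleAbs(a,alpha=1.8)[:,:,::-1])
W=cloud(d)
for v in (100,104,107,109,111,113,116,119): print(v,[ (u,*W[v,u].round(3)) for u in range(345,372,4)])
E
```

```text
100 [(345, np.float64(0.596), np.float64(-0.481), np.float64(-0.001)), (349, np.float64(0.584), np.float64(-0.484), np.float64(-0.001)), (353, np.float64(0.571), np.float64(-0.486), np.float64(-0.001)), (357, np.float64(0.523), np.float64(-0.248), np.float64(0.198)), (361, np.float64(0.512), np.float64(-0.242), np.float64(0.204)), (365, np.float64(0.502), np.float64(-0.242), np.float64(0.206)), (369, np.float64(0.52), np.float64(-0.495), np.float64(0.001))]
104 [(345, np.float64(0.593), np.float64(-0.467), np.float64(-0.006)), (349, np.float64(0.58), np.float64(-0.464), np.float64(-0.001)), (353, np.float64(0.567), np.float64(-0.464), np.float64(0.002)), (357, np.float64(0.527), np.float64(-0.28), np.float64(0.158)), (361, np.float64(0.517), np.float64(-0.288), np.float64(0.153)), (365, np.float64(0.529), np.float64(-0.474), np.float64(0.001)), (369, np.float64(0.517), np.float64(-0.478), np.float64(-0.001))]
107 [(345, np.float64(0.589), np.float64(-0.447), np.float64(-0.0)), (349, np.float64(0.577), np.float64(-0.45), np.float64(-0.001)), (353, np.float64(0.564), np.float64(-0.451)
[... 1879 characters left out ...]
.526), np.float64(-0.283), np.float64(0.114)), (361, np.float64(0.515), np.float64(-0.29), np.float64(0.109)), (365, np.float64(0.504), np.float64(-0.291), np.float64(0.111)), (369, np.float64(0.508), np.float64(-0.423), np.float64(-0.002))]
119 [(345, np.float64(0.578), np.float64(-0.389), np.float64(0.001)), (349, np.float64(0.566), np.float64(-0.391), np.float64(0.001)), (353, np.float64(0.536), np.float64(-0.284), np.float64(0.1)), (357, np.float64(0.526), np.float64(-0.287), np.float64(0.099)), (361, np.float64(0.515), np.float64(-0.291), np.float64(0.098)), (365, np.float64(0.504), np.float64(-0.291), np.float64(0.099)), (369, np.float64(0.506), np.float64(-0.412), np.float64(-0.005))]
```

View pics/c2.png

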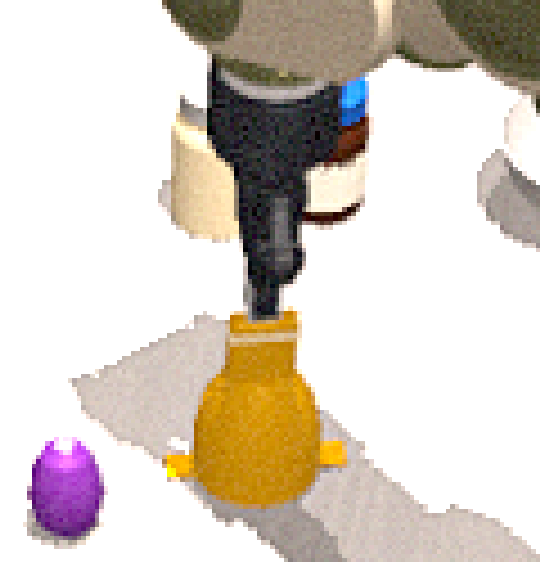

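The crop shows the shut fingers ending right above the tab: tip at side px (358,110.7), tab top edge at px (358,112). By depth the tips stand at z of about 0.13, while the reported TCP z is 0.092. So the reported height disagrees with the camera by roughly 38 mm. I'll quantify this with the fingers clear of the tab before going lower.

```bash
python3 -m pendant '[0,0,0,-0.6,0,0,0, 0,0,0,-0.6,0,0,0, 0,0,0,0,0,0,0]' 50;  python3 snap.py 2; python3 - <<'E'
from h import *
d=ldimg("side2.npz");f=d["frame"][20:145,300:420]
a=cv2.resize(f,None,fx=4.5,fy=4.5,interpolation=cv2.INTER_NEAREST)
cv2.imwrite("pics/c3.png",cv2.convertScaleAbs(a,alpha=1.8)[:,:,::-1])
W=cloud(d)
for v in range(70,112,3): print(v,[ (u,*W[v,u].round(3).tolist()) for u in range(350,368,4)])
E
```

```text
time_s: 3.0
position: [0.528, -0.2949, 0.1559]
tool_rot: [[0.951, 0.31, 0.006], [0.31, -0.951, -0.005], [0.004, 0.007, -1.0]]
ft_force: [0.8, 0.3, 0.3]
grip_width: -0.0001
70 [(350, 0.59, -0.517, 0.09), (354, 0.54, -0.279, 0.264), (358, 0.528, -0.268, 0.274), (362, 0.515, -0.248, 0.29), (366, 0.51, -0.284, 0.266)]
73 [(350, 0.59, -0.517, 0.079), (354, 0.539, -0.279, 0.255), (358, 0.524, -0.246, 0.281), (362, 0.514, -0.239, 0.288), (366, 0.506, -0.256, 0.277)]
76 [(350, 0.59, -0.521, 0.065), (354, 0.577, -0.524, 0.065), (358, 0.523, -0.238, 0.279), (362, 0.513, -0.236, 0.282), (366, 0.503, -0.239, 0.281)]
79 [(350, 0.589, -0.52, 0.054), (354, 0.577, -0.527, 0.051), (358, 0.523, -0.246, 0.264), (362, 0.512, -0.239, 0.271), (366, nan, nan, nan)]
82 [(350, 0.589, -0.518, 0.044), (354, 0.577, -0.526, 0.04), (358, 0.523, -0.25, 0.252), (362, 0.516, -0.267, 0.241), (366, 0.505, -0.263, 0.245)]
85 [(350, 0.589, -0.521, 0.03), (354, 0.575, -0.517, 0.035), (358, 0.527, -0.278, 0.221), (362, 0.517, -0.281, 0.221), (366, 0.54, -0.545, 0.02)]
88 [(350, 0.588, -0.519, 0.02), (354, 0.576, -0.524, 0
[... 439 characters left out ...]
9, 0.002), (358, 0.559, -0.511, -0.006), (362, 0.546, -0.511, -0.004), (366, 0.533, -0.514, -0.004)]
100 [(350, 0.581, -0.485, -0.001), (354, 0.568, -0.489, -0.002), (358, 0.556, -0.492, -0.003), (362, 0.543, -0.498, -0.005), (366, 0.531, -0.502, -0.006)]
103 [(350, 0.577, -0.468, 0.0), (354, 0.565, -0.471, 0.0), (358, 0.553, -0.478, -0.003), (362, 0.539, -0.474, 0.002), (366, 0.527, -0.481, -0.001)]
106 [(350, 0.575, -0.454, 0.0), (354, 0.563, -0.461, -0.003), (358, 0.55, -0.459, 0.001), (362, 0.537, -0.462, -0.0), (366, 0.524, -0.463, 0.002)]
109 [(350, 0.572, -0.441, -0.001), (354, 0.537, -0.297, 0.124), (358, 0.527, -0.302, 0.122), (362, 0.516, -0.304, 0.123), (366, 0.522, -0.45, 0.001)]
```

View pics/c3.png

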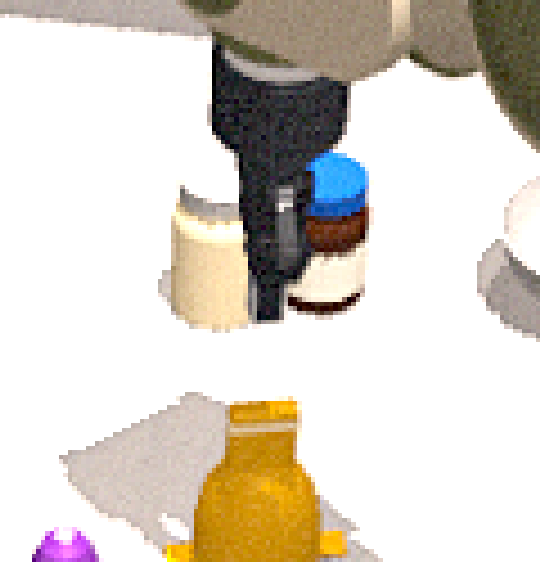

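View pics/top2.png

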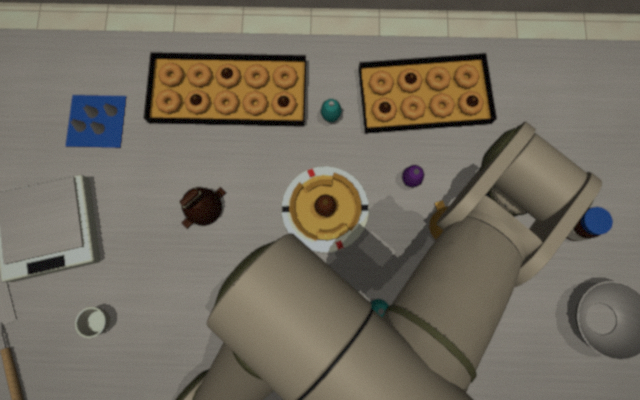

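Side view: the tip is now at px (358.9,91.6), which gives z of about 0.198 by depth, with the reported z at about 0.153. The reported height is therefore about 43 mm too low, while x and y agree with the camera. Heights from here come from the camera. To bring the true tip to about 0.094 I go down 100 mm, open.

```bash
python3 -m pendant '[85,0,0,0,0,0,0, 85,0,0,0,0,0,0, 85,0,0,0,0,0,0, 85,0,0,0,0,0,0, 85,0,0,0,0,0,0, 85,0,0,0,0,0,0, 85,0,0,0.4,0,0,0, 85,0,0,0.4,0,0,0, 85,0,0,0.4,0,0,0, 85,0,0,0.3,0,0,0, 85,0,0,0,0,0,0]' 50;  python3 snap.py 3; python3 - <<'E'
from h import *
d=ldimg("side3.npz");f=d["frame"][40:165,300:420]
a=cv2.resize(f,None,fx=4.5,fy=4.5,interpolation=cv2.INTER_NEAREST)
cv2.imwrite("pics/c4.png",cv2.convertScaleAbs(a,alpha=1.8)[:,:,::-1])
E
```

```text
time_s: 4.2
position: [0.5257, -0.2931, 0.0749]
tool_rot: [[0.951, 0.31, -0.003], [0.31, -0.951, 0.003], [-0.002, -0.003, -1.0]]
ft_force: [-1.0, -0.8, -1.8]
grip_width: 0.0847
```

View pics/c4.png

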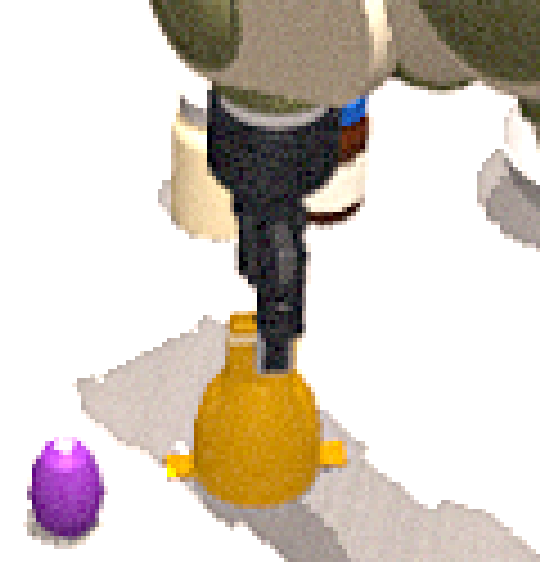

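The open fingers now straddle the tab, with the front tip at px (361,123) in front of it. I go 25 mm lower and close.

```bash
python3 -m pendant '[85,0,0,0.3,0,0,0, 85,0,0,0.2,0,0,0, 85,0,0,0,0,0,0, 0,0,0,0,0,0,0, 0,0,0,0,0,0,0, 0,0,0,0,0,0,0, 0,0,0,0,0,0,0, 0,0,0,0,0,0,0, 0,0,0,0,0,0,0]' 50;  python3 snap.py 4; python3 - <<'E'
from h import *
d=ldimg("side4.npz");f=d["frame"][40:165,300:420]
a=cv2.resize(f,None,fx=4.5,fy=4.5,interpolation=cv2.INTER_NEAREST)
cv2.imwrite("pics/c5.png",cv2.convertScaleAbs(a,alpha=1.8)[:,:,::-1])
E
```

```text
time_s: 5.2
position: [0.5265, -0.2938, 0.0518]
tool_rot: [[0.951, 0.31, -0.0], [0.31, -0.951, 0.0], [-0.0, -0.0, -1.0]]
ft_force: [0.4, -0.5, 0.3]
grip_width: 0.0152
```

View pics/c5.png

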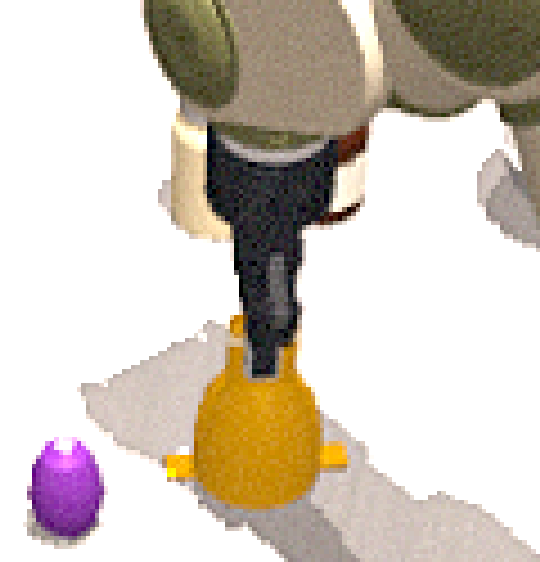

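Gripped at 15.2 mm, and the pads sit on the tab (front pad at px (358,116)). Lift 115 mm and check.

```bash
python3 -m pendant '[0,0,0,-0.1,0,0,0, 0,0,0,-0.3,0,0,0, 0,0,0,-0.5,0,0,0, 0,0,0,-0.5,0,0,0, 0,0,0,-0.5,0,0,0, 0,0,0,-0.3,0,0,0, 0,0,0,-0.1,0,0,0, 0,0,0,0,0,0,0]' 80;  python3 snap.py 5; python3 - <<'E'
from h import *
from rig import observe
s=observe();print(s["q"],s["position"])
d=ldimg("side5.npz");f=d["frame"][0:165,280:440]
a=cv2.resize(f,None,fx=3.5,fy=3.5,interpolation=cv2.INTER_NEAREST)
cv2.imwrite("pics/c6.png",cv2.convertScaleAbs(a,alpha=1.6)[:,:,::-1])
E
```

```text
time_s: 6.1
position: [0.5266, -0.2938, 0.1672]
tool_rot: [[0.951, 0.31, 0.001], [0.31, -0.951, -0.0], [0.0, 0.001, -1.0]]
ft_force: [-0.3, -0.8, -1.0]
grip_width: 0.0151
[-4.03990279e+01  2.83443537e+01  6.83188918e+01  1.53450735e-04
  8.34423982e+01  3.15660841e+01] [ 0.52617974 -0.2935069   0.16579878]
```

View pics/c6.png

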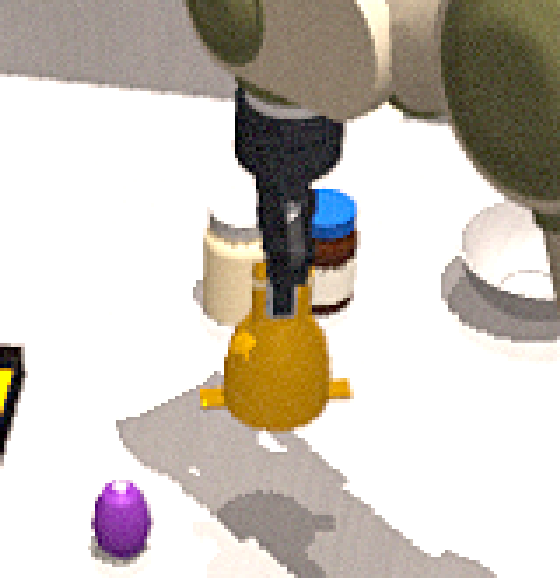

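Lifted level with the tab in line with the pads. Move over the base, then turn +74.4° (counter-clockwise) to the black line.

```bash
python3 -m pendant '[0,0.145,-0.31,0,0,0,0, 0,0.295,-0.63,0,0,0,0, 0,0.295,-0.63,0,0,0,0, 0,0.295,-0.63,0,0,0,0, 0,0.295,-0.63,0,0,0,0, 0,0.295,-0.63,0,0,0,0, 0,0.295,-0.63,0,0,0,0, 0,0.295,-0.63,0,0,0,0, 0,0.15,-0.32,0,0,0,0, 0,0,-0.31,0,0,0,0, 0,0,0,0,0,0,0]'; python3 -m pendant '[0,0,0,0,0,0,-0.7, 0,0,0,0,0,0,-0.8, 0,0,0,0,0,0,-0.8, 0,0,0,0,0,0,-0.8, 0,0,0,0,0,0,-0.8, 0,0,0,0,0,0,-0.8, 0,0,0,0,0,0,-0.8, 0,0,0,0,0,0,-0.8, 0,0,0,0,0,0,-0.8, 0,0,0,0,0,0,-0.8, 0,0,0,0,0,0,-0.8, 0,0,0,0,0,0,-0.6]'; python3 -m pendant '[0,0,0,0,0,0,0, 0,0,0,0,0,0,0]';  python3 snap.py 6; python3 - <<'E'
from h import *
d=ldimg("side6.npz");f=d["frame"][60:260,240:410]
cv2.imwrite("pics/c7.png",cv2.convertScaleAbs(cv2.resize(f,None,fx=3,fy=3,interpolation=cv2.INTER_NEAREST),alpha=1.4)[:,:,::-1])
E
```

```text
time_s: 7.3
position: [0.5548, -0.0009, 0.1664]
tool_rot: [[0.95, 0.312, -0.001], [0.312, -0.95, 0.001], [-0.001, -0.001, -1.0]]
ft_force: [-0.7, -0.4, -0.4]
grip_width: 0.0153
time_s: 8.5
position: [0.5556, -0.0039, 0.1666]
tool_rot: [[-0.045, 0.999, -0.001], [0.999, 0.045, -0.0], [-0.0, -0.001, -1.0]]
ft_force: [-0.6, -0.2, -1.6]
grip_width: 0.015
time_s: 8.7
position: [0.5558, -0.0035, 0.1667]
tool_rot: [[-0.039, 0.999, -0.0], [0.999, 0.039, -0.0], [-0.0, -0.0, -1.0]]
ft_force: [-0.2, -0.1, -0.8]
grip_width: 0.0149
```

View pics/c7.png

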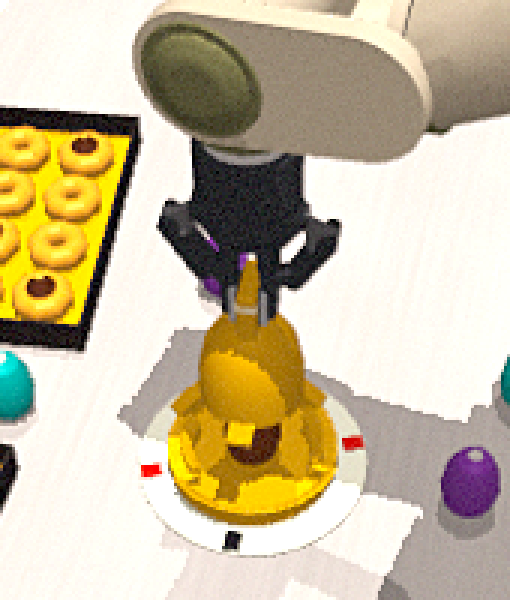

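View pics/top6.png

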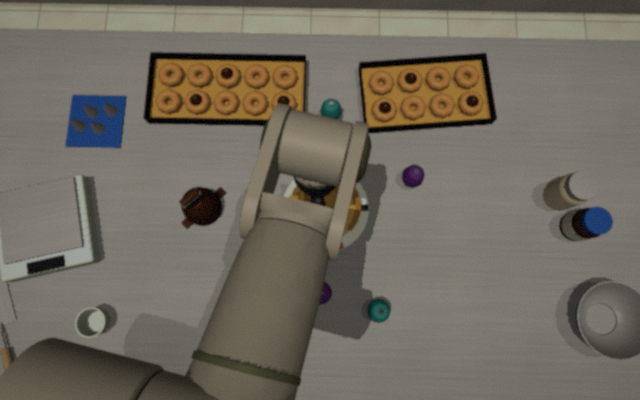

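My rows summed to one extra in y: the reported position is (0.5558,-0.0035) against the wanted (0.5603,-0.0175). I correct this, then check the dome axis by camera.

```bash
python3 -m pendant '[0,-0.14,0.04,0,0,0,0, 0,-0.14,0.04,0,0,0,0, 0,0,0,0,0,0,0, 0,0,0,0,0,0,0]'; python3 snap.py 7; python3 - <<'E'
from meas import *
from rig import observe
s=observe();print(np.round(s["position"],4))
d=ldimg("side7.npz");W=cloud(d);hsv=cv2.cvtColor(d["frame"],cv2.COLOR_RGB2HSV).astype(int)
near=np.hypot(W[...,0]-.56,W[...,1]+.0175)<.07
gold=(hsv[...,1]>110)&(abs(hsv[...,0]-20)<9)
rp=s["position"][2]; rim=rp-.0518
for z0 in(.03,.04,.045,.05,.06):
    m=near&gold&(abs(W[...,2]-rim-z0)<.007); Q=W[m][:,:2]
    A=np.c_[2*Q,np.ones(len(Q))];x=np.linalg.lstsq(A,(Q**2).sum(1),rcond=None)[0]
    print("dome",z0,len(Q),x[:2].round(4),np.sqrt(x[2]+x[0]**2+x[1]**2).round(4))
m=near&gold&(W[...,2]>.16); print("gold zmax",W[m][:,2].max(), "rim+126",rim+.126)
for k,v in marks(d).items():
    for x in v: print(k,*x)
f=d["frame"][60:260,240:410]
cv2.imwrite("pics/c8.png",cv2.convertScaleAbs(cv2.resize(f,None,fx=3,fy=3,interpolation=cv2.INTER_NEAREST),alpha=1.4)[:,:,::-1])
E
```

```text
time_s: 9.2
position: [0.5606, -0.017, 0.1667]
tool_rot: [[-0.042, 0.999, -0.0], [0.999, 0.042, 0.0], [0.0, -0.0, -1.0]]
ft_force: [0.9, 0.1, -1.2]
grip_width: 0.0152
[ 0.5605 -0.0167  0.1668]
dome 0.03 160 [ 0.5602 -0.0176] 0.04
dome 0.04 173 [ 0.5605 -0.0183] 0.0389
dome 0.045 168 [ 0.5604 -0.0178] 0.0376
dome 0.05 189 [ 0.5601 -0.0176] 0.0361
dome 0.06 244 [ 0.56   -0.0169] 0.0317
gold zmax 0.4952885408627151 rim+126 0.24100897019235007
red 23 [357.  207.2] [ 0.4779 -0.0521] 0.0062
red 23 [289.5 216.4] [0.6433 0.0156] 0.0065
black 23 [316.7 239.7] [0.5573 0.0704] 0.0048
```

View pics/c8.png

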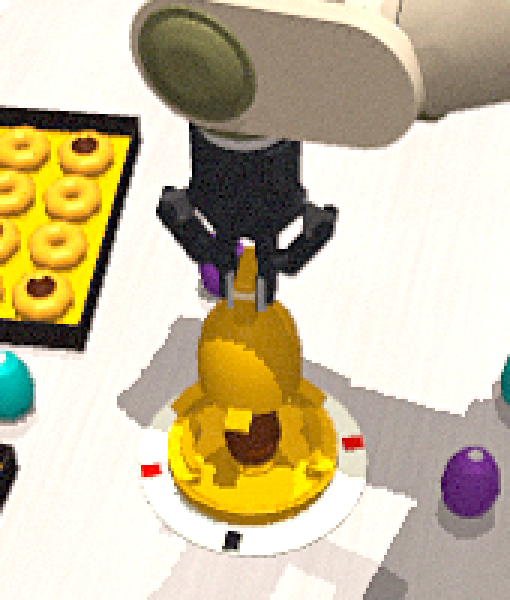

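Dome axis by camera is (0.5603,-0.0177) against base (0.5603,-0.0177), and the yaw of 92.4° lies on the black line. The egg is in clear view under the rim. I descend gently, 95 mm first.

```bash
python3 -m pendant '[0,0,0,0.1,0,0,0, 0,0,0,0.2,0,0,0, 0,0,0,0.2,0,0,0, 0,0,0,0.2,0,0,0, 0,0,0,0.2,0,0,0, 0,0,0,0.2,0,0,0, 0,0,0,0.2,0,0,0, 0,0,0,0,0,0,0]'; python3 -m pendant '[0,0,0,0.2,0,0,0, 0,0,0,0.2,0,0,0, 0,0,0,0.1,0,0,0, 0,0,0,0.1,0,0,0, 0,0,0,0,0,0,0, 0,0,0,0,0,0,0]'; python3 snap.py 8; python3 - <<'E'
from h import *
d=ldimg("side8.npz");f=d["frame"][60:260,240:410]
cv2.imwrite("pics/c9.png",cv2.convertScaleAbs(cv2.resize(f,None,fx=3,fy=3,interpolation=cv2.INTER_NEAREST),alpha=1.4)[:,:,::-1])
E
```

```text
time_s: 10.1
position: [0.5598, -0.0166, 0.1002]
tool_rot: [[-0.042, 0.999, -0.003], [0.999, 0.042, 0.001], [0.001, -0.003, -1.0]]
ft_force: [0.4, 0.5, -1.5]
grip_width: 0.015
time_s: 10.7
position: [0.5607, -0.0168, 0.072]
tool_rot: [[-0.043, 0.999, 0.0], [0.999, 0.043, -0.0], [-0.0, 0.0, -1.0]]
ft_force: [-0.1, -0.2, -0.4]
grip_width: 0.0151
```

View pics/c9.png

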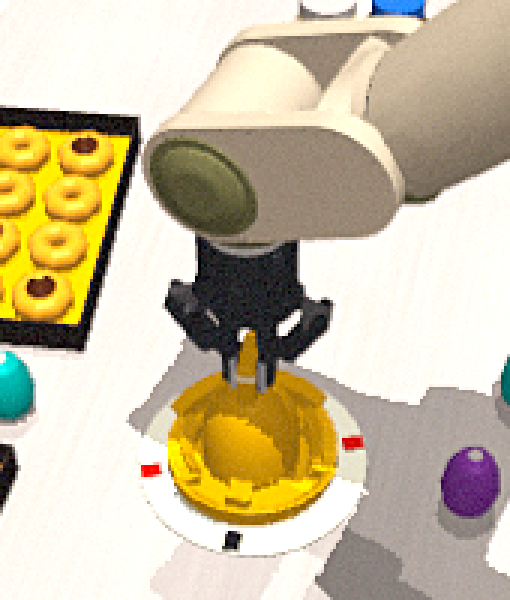

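The dome is down over the egg with no contact force, and the near lug sits in the gap at px (319,224). Last 10 mm in small steps.

```bash
python3 -m pendant '[0,0,0,0.06,0,0,0, 0,0,0,0.06,0,0,0, 0,0,0,0.04,0,0,0, 0,0,0,0,0,0,0, 0,0,0,0,0,0,0]'; python3 -m pendant '[0,0,0,0.03,0,0,0, 0,0,0,0,0,0,0, 0,0,0,0,0,0,0]'
```

```text
time_s: 11.3
position: [0.5605, -0.0167, 0.0638]
tool_rot: [[-0.043, 0.999, -0.0], [0.999, 0.043, 0.0], [0.0, -0.0, -1.0]]
ft_force: [-0.5, -0.2, -1.2]
grip_width: 0.0149
time_s: 11.6
position: [0.5605, -0.0167, 0.0623]
tool_rot: [[-0.043, 0.999, 0.0], [0.999, 0.043, 0.0], [0.0, 0.0, -1.0]]
ft_force: [0.2, -0.7, -1.4]
grip_width: 0.0153
```

```bash
python3 -m pendant '[0,0,0,0.02,0,0,0, 0,0,0,0,0,0,0, 0,0,0,0,0,0,0]'; python3 -m pendant '[0,0,0,0.02,0,0,0, 0,0,0,0,0,0,0, 0,0,0,0,0,0,0]'
```

```text
time_s: 11.9
position: [0.5608, -0.0168, 0.0618]
tool_rot: [[-0.043, 0.999, 0.001], [0.999, 0.043, -0.0], [-0.0, 0.001, -1.0]]
ft_force: [-0.4, 0.4, 3.0]
grip_width: 0.0151
time_s: 12.2
position: [0.5611, -0.0168, 0.0617]
tool_rot: [[-0.043, 0.999, 0.002], [0.999, 0.043, -0.0], [-0.0, 0.002, -1.0]]
ft_force: [-0.8, 1.7, 12.3]
grip_width: 0.0153
```

Contact comes exactly at the home height (0.0617 reported against 0.0618 expected), with 12 N. I ease off 1 mm and twist clockwise, checking half-way.

```bash
python3 -m pendant '[0,0,0,-0.02,0,0,0, 0,0,0,0,0,0,0.4, 0,0,0,0,0,0,0.6, 0,0,0,0,0,0,0.7, 0,0,0,0,0,0,0.7, 0,0,0,0,0,0,0.7, 0,0,0,0,0,0,0.7, 0,0,0,0,0,0,0.6, 0,0,0,0,0,0,0]'; python3 -c "
from rig import *
s=observe();print(s['wrist_torque'],s['ft_force'])"
```

```text
time_s: 13.1
position: [0.5607, -0.0168, 0.0617]
tool_rot: [[0.543, 0.84, 0.001], [0.84, -0.543, -0.0], [0.0, 0.001, -1.0]]
ft_force: [0.1, -0.2, 5.0]
grip_width: 0.015
[ 0.23217001  0.27946162 -0.09382939] [ 0.12879798 -0.17752419  5.01698386]
```

```bash
python3 -m pendant '[0,0,0,0,0,0,0.6, 0,0,0,0,0,0,0.7, 0,0,0,0,0,0,0.7, 0,0,0,0,0,0,0.7, 0,0,0,0,0,0,0.7, 0,0,0,0,0,0,0.55, 0,0,0,0,0,0,0.4, 0,0,0,0,0,0,0, 0,0,0,0,0,0,0]'; python3 snap.py 9; python3 - <<'E'
from h import *
from rig import observe
s=observe();print(s['wrist_torque'],s['ft_force'],np.degrees(np.arctan2(s["tool_rot"][1][0],s["tool_rot"][0][0])))
d=ldimg("side9.npz");f=d["frame"][60:260,240:410]
cv2.imwrite("pics/c10.png",cv2.convertScaleAbs(cv2.resize(f,None,fx=3,fy=3,interpolation=cv2.INTER_NEAREST),alpha=1.4)[:,:,::-1])
E
```

```text
time_s: 14.0
position: [0.5608, -0.0167, 0.0617]
tool_rot: [[0.924, 0.381, 0.001], [0.381, -0.924, 0.0], [0.001, 0.0, -1.0]]
ft_force: [-0.3, 0.4, 5.1]
grip_width: 0.0152
[ 0.37112956  0.16716143 -0.01897121] [ 0.07368987 -0.27405333  4.75015265] 22.425838780649038
```

View pics/c10.png

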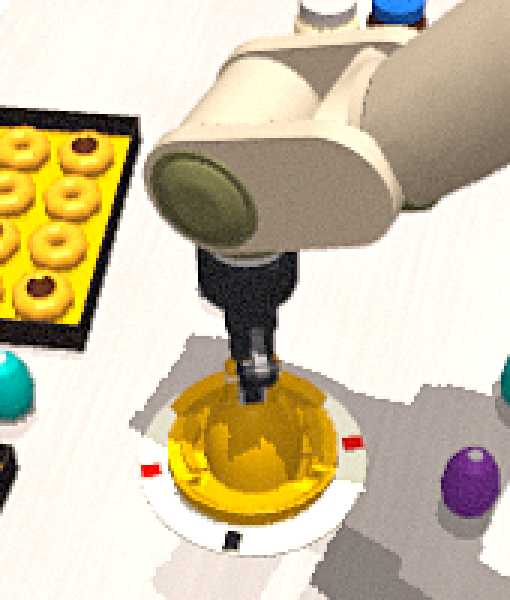

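The tool yaw is 22.4° (red line 22.3°) with no twisting moment. Side view: tab in line with the red marks at px (290,216) and (357,207). Open and retreat upward.

```bash
python3 -m pendant '[70,0,0,0,0,0,0, 70,0,0,0,0,0,0, 70,0,0,0,0,0,0, 70,0,0,0,0,0,0, 70,0,0,0,0,0,0, 70,0,0,0,0,0,0, 70,0,0,-0.2,0,0,0, 70,0,0,-0.4,0,0,0, 70,0,0,-0.6,0,0,0, 70,0,0,-0.6,0,0,0, 70,0,0,-0.6,0,0,0, 70,0,0,0,0,0,0]'; python3 -m pendant '[70,-0.8,0,-0.2,0,0,0, 70,-0.8,0.4,0,0,0,0, 70,-0.8,0.6,0,0,0,0, 70,0,0.7,0,0,0,0, 70,0,0.7,0,0,0,0, 70,0,0.7,0,0,0,0, 70,0,0.7,0,0,0,0, 70,0,0.6,0,0,0,0, 70,0,0,0,0,0,0]'; python3 snap.py 10; python3 - <<'E'
from meas import *
for n in("side","top"):
    d=ldimg(n+"10.npz")
    P,uv=tab(d,(0.5603,-.0177),0,0.12,0.16); 
    (c,s,a)=cv2.minAreaRect(P[:,:2].astype(np.float32)); print(n,len(P),"tab",np.round(c,4),np.round(s,4),a,"ztop",np.percentile(P[:,2],90))
    P,uv=tab(d,(0.5603,-.0177),0,0.095,0.16);(c,s,a)=cv2.minAreaRect(P[:,:2].astype(np.float32)); print("all",np.round(c,4),np.round(s,4),a)
    for k,v in marks(d).items():
        for x in v: print(k,*x)
a=ldimg("side10.npz")["frame"][120:260,240:410];b=ldimg("top10.npz")["frame"][150:270,260:400]
a=cv2.resize(a,(400,330),interpolation=3);b=cv2.resize(b,(385,330),interpolation=3)
cv2.imwrite("pics/c11.png",np.hstack([a,b])[:,:,::-1])
E
```

```text
time_s: 15.3
position: [0.5622, -0.0171, 0.1862]
tool_rot: [[0.924, 0.382, 0.008], [0.382, -0.924, -0.002], [0.007, 0.005, -1.0]]
ft_force: [-0.5, 0.2, -0.2]
grip_width: 0.0701
time_s: 16.2
position: [0.5339, -0.2687, 0.1902]
tool_rot: [[0.925, 0.379, -0.001], [0.379, -0.925, 0.0], [-0.001, -0.0, -1.0]]
ft_force: [0.5, -0.3, -1.2]
grip_width: 0.0697
side 154 tab [ 0.5581 -0.0162] [0.0445 0.0188] 21.564510345458984 ztop 0.1350386698285354
all [ 0.5579 -0.0157] [0.0445 0.0199] 21.564510345458984
red 23 [357.  207.2] [ 0.4779 -0.0521] 0.0063
red 24 [289.5 216.5] [0.6431 0.0158] 0.0069
black 22 [316.5 239.8] [0.5578 0.0709] 0.0056
top 187 tab [ 0.5602 -0.016 ] [0.0459 0.0159] 22.521183013916016 ztop 0.13717081398902847
all [ 0.5602 -0.0159] [0.0459 0.0159] 22.521183013916016
red 25 [310.8 172.6] [0.643  0.0169] 0.0071
black 31 [364.2 207.1] [ 0.5646 -0.1067] 0.0079
black 25 [285.4 208.5] [0.5574 0.0723] 0.0076
black 179 [334.7 253.3] [ 0.4583 -0.0415] -0.0006
```

View pics/c11.png

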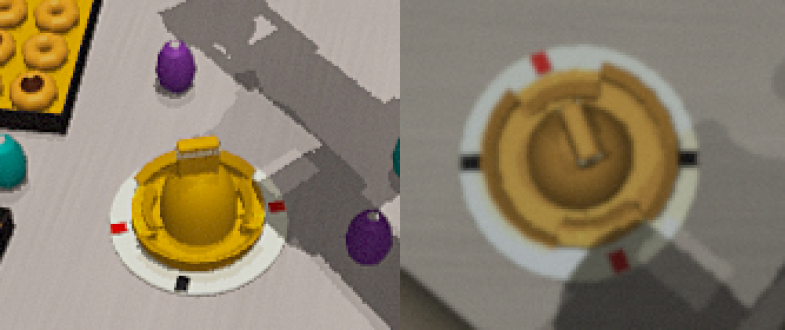

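View pics/top10.png

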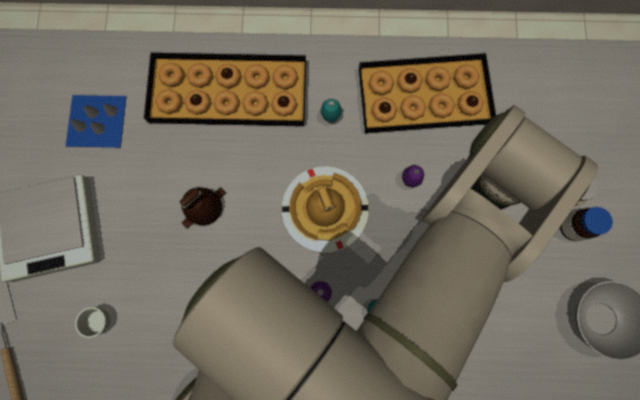

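Side and top views show the shell home. The tab top is at 0.135–0.137 (expected 0.136), and the tab lies at 21.6–22.5° against red at 22.3°. The lugs are under the flanges. The brown shell is still at top px (203,206), and the hand is clear.

```bash
python3 -c "
from rig import *
print(close_job())"
```

```text
the job is handed in; nothing more can be done
None
```

The gold shell is over the egg, fully home and twisted shut, and I handed the job in at about 16.3 s.

**What I did:** I gripped the gold shell by its tab, lowered it over the egg in line with the black marks, and it seated with about 12 N. I then twisted it 70° clockwise to the red marks, let go and moved the hand clear.

**Last checks:**
- **Seating:** the tab top is 135–137 mm above the bench, where 136 mm is fully home.
- **Alignment:** the tab lies at 21.6° (side camera) and 22.5° (top camera), against the red line at 22.3°.
- **Bystander:** the brown half shell stands where it was.

**What went wrong or disagreed:**
- **Tool height:** the robot reported its tool about 43 mm lower than the cameras showed, so the first grasp closed on air above the tab. After that I took grasp heights from the camera and seated the shell by relative height and contact force.
- **Overshoot:** one of my moves carried the shell about 14 mm too far in y, and I corrected it before lowering.
- **Egg not visible:** the closed shell hides the egg, so its being upright is inferred. Nothing resisted on the way down, and the shell reached exactly its home height.

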